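# Push the module home in its bay and lock it with the two-stage lever

## Task

Push the red control module that stands in the mouth of the metal bay fully home against the bay's back stop, then slide the bay's locking lever past its first detent all the way to its second stop, so that its tongue lies across the front of the module. Only push with the fingertips or the outside of the fingers: do not lift or tip anything, leave the other things where they stand, and finish clear of everything.

Things in the scene. Friction and masses are not known exactly. Their poses are not given: they have to be found in the camera images.
- module_center (a point): centre (half-way up) of the red control module to push: box-shaped, 68 mm along its x, 82 mm along its y, 68 mm high, about 0.26 kg, loose. It stands on the bay's base plate between the side rails with 3 mm play each side, 60 to 95 mm short of home. Its x axis points into the bay, z up. The face to push is 34 mm to -x of this point (31 mm in its upper part).
- bay_home (a point): fixed point of the bay: where module_center is when the module is fully home against the back stop, 42 mm above the trolley. x points level into the bay, y to the side with the lever, z up. The lever slides along the line x = -43 mm of this frame, just in front of where the front of the homed module stands (4 mm gap).
- bay: the fixed metal bay; origin under the bay's middle line, axes as bay_home, bay_home at x = +45 mm. Base plate 8 mm thick, x -100 to +94, y -60 to +205 mm. Side rails at y = +-48 mm, from x = -45 mm, 8 mm thick, tops 33 mm above the trolley. Back stop face at x = +79 mm, top 48 mm above the trolley.
- lever_handle (a point): point in the lever's upright black handle, 63 mm above the trolley: a paddle 28 mm wide (bay's x) and 10 mm thick (bay's y), free from 37 mm above the trolley up, with a round bar 16 mm thick on top (top 95 mm above the trolley). Axes as bay_home. Push its outer (+y) face; it slides along the bay's -y, from 165 mm off the bay's middle line (parked) to 105 mm (second stop).
- tongue_tip (a point): tip of the steel tongue, 10 mm wide, that moves with the lever, 30 mm above the trolley. It reaches from the lever's carriage (34 x 50 mm, top 37 mm above the trolley) toward the bay. Parked, it ends outside the module's path; from the first detent on it blocks the way, so the module must be home first.
- lock_lever (a joint): travel of the lever in m: 0 to 0.012 as found (parked), first detent (click notch) about 0.027, second and last stop 0.060. About 2 N to slide, 5 N to enter the first detent, 10 N to leave it, 7 N over the last ridge near 0.050; from beyond that ridge it does not come back by itself, elsewhere it stays about where it is left.
- screw_cup: bystander, to be left alone: small round alloy cup of screws, 63 mm across, 33 mm high, on the bay's base plate behind the lever; origin under its centre
- relay: bystander, to be left alone: white pressure relay on a black foot, 71 x 87 x 97 mm, beside the bay on the side away from the lever; origin under its centre
- spare_module: bystander, to be left alone: a second red control module, the same as the one in the bay, standing on the trolley close beyond the edge of the base plate on the lever's side; origin under its centre
- seal_tin: bystander, to be left alone: small green tin, 72 x 94 x 28 mm, on the bay's base plate on the robot's side of the lever; origin under its centre
- module: the module to push as a whole; origin at the centre of its underside, axes as module_center
Not all that is in view belongs to the job. Leave any blue, purple or yellow look-alike of the module alone.

How it is judged (in metres and radians):
On the way, in this order (a step that is already met when the one before it is completed fails the run):
1. the module is fully home against the back stop while the lever is still short of its first detent (x of module_center in the frame of bay_home above -0.004 m and horizontal distance between module_center and bay_home below 0.008 m and value of joint lock_lever below 0.022 m), for 0.2 s.
2. the lever is at its second stop (value of joint lock_lever above 0.0555 m), for 0.2 s.
At the end, for the whole second after the job is handed in: the module stands flat within 4 mm of home in the bay, at rest, and the lever is at its second stop (joint over 0.0555 of 0.060 m), held there by itself (x of module_center in the frame of bay_home above -0.004 m and horizontal distance between module_center and bay_home below 0.008 m and value of joint lock_lever above 0.0555 m and linear speed of module below 0.01 m/s and angle between module_center's own z axis and vertical below 0.08 rad and z of module_center in the frame of bay_home below 0.004 m); the robot touches nothing.
It fails at once if the module is lifted or tipped (z of module_center in the frame of bay_home above 0.008 m or angle between module_center's own z axis and vertical above 0.2 rad).
It fails at once if a bystander is moved, lifted or knocked over (distance of any of screw_cup, relay, spare_module, seal_tin from where it was at the start of the episode above 0.015 m or angle between any of screw_cup, relay, spare_module, seal_tin's own z axis and vertical above 0.3 rad).
It also fails if it takes over 46 s, if anything falls off the work surface, if the arm or the gripper's body presses on something with over 40 N, if the wrist force passes 120 N, or if a joint passes its speed limit or range.

## Robot

A 6-joint arm with a two-finger parallel gripper is mounted at the origin on the work surface; the furniture and walls round the work are solid. World frame = base frame: x ahead of the robot, y to its left, z up, the work surface at z = 0. Lengths are in mm, angles in degrees, forces in N, time in s.
With the tool pointing down it reaches from about 425 to 950 mm from the base axis. Payload 3.5 kg.
Tool frame: the origin (TCP) lies on the centre line of the jaws, within the pads' length; the fingertips stand 11 mm ahead of it and the grasp point (between the pads) lies 8 mm behind it (bot.tcp_to_tips is the distance from the TCP to the fingertips, in mm); z points along the fingers, y is the line along which they close (so a half turn about z gives the same grasp; the last joint's range is limited). The gripper opens to 85 mm and grips with 20 to 120 N. Pads are 22 mm wide; open, the fingers measure 114 mm over their backs; the gripper's body (76 mm by 85 mm) begins 54 mm behind the grasp point. The pads swing forward as they close: fully open they stand 13 mm farther back than shut.
Start: joints at [-79.928, 16.404, 90.338, -0, 73.258, -8.594], TCP at [216.068, -639.469, 242.325] pointing down, gripper open.
Joint ranges: [-158.93, 158.93], [-51.34, 127.21], [12.03, 142.37], [-87.48, 267.48], [13.55, 161.25], [-162.69, 162.69]. Speed limits (degrees/s): [159.86, 159.86, 180, 180, 180, 180].

## Interface

Orientations are given as a 3x3 rotation matrix whose columns are the frame's x, y, z axes.
In Python, from cell import bot gives the robot as it stands.
- The arm moves only by the tool arm_command, never from a script. Its argument "motion" is a list of rows, each an object of numbers: "dx", "dy", "dz": the shift along the tool's x, y, z in m; "yaw": the turn about the tool's z in rad. A call has exactly 8 rows; each row shifts and turns the commanded pose from where the row before left it, along the tool's axes as they then stand; what a row does not reach is not made up. A row lasts 1/12 s, in which the tool goes at most 41.7 mm and 7.16 degrees, less where a joint would pass 70% of its speed; a pose out of reach is approached as far as the arm can. A call is refused whole if a number of a shift passes 0.0417 or a number of a turn 0.125, either way. A call with a gripper value outside its range is refused whole. "hand" is the closure in counts, from 0 (fully open) to 255 (shut), set as the call begins (left out, the last holds). The fingers move at their own pace and stop on an object; "force" is the grip in N (left out, the last holds). Time passes only in rows, so rows that do not move let the fingers close, or fill a call up. It gives the time, the measured TCP pose, the force, the opening and the grip force at its end, in the units of the state.
- bot.get_state(): the state, without advancing time (a new reading comes with each control period).
- bot.camera(name): name is "side" or "top" or "wrist"; returns a dict with "img" (384x512x3 uint8, red, green, blue), "mtx" (3x3 intrinsics, pixels), "world_from_camera" (4x4, takes a point from camera to world coordinates); the wrist camera has in their place "T_tool_cam" (4x4, takes a point from camera to tool coordinates, whose origin is the TCP and whose axes are the flange's). Camera axes: x right, y up, looking along -z (the intrinsics and any distortion apply to the point x, -y, -z); pixel columns grow to the right and rows downward; lengths in mm; the calibration is good to about 2 mm. A picture is of the moment at which its call begins: read the wrist's pose just before it. There is no depth.
- bot.close_job(): hands the job in; it is judged then, once.
The state is a dict: "time": time; "joint_pos": joint angles; "qd": joint speeds; "tau": joint torques, N m; "eef_pos": TCP position; "eef_rot": TCP orientation; "contact_force": force on the tool from outside, world axes, zero at the start; "ft_torque": the same for the moment, N m; "width": finger opening in mm; "grasp_force": force on a finger pad.
Only numpy, scipy, OpenCV 4.12 (cv2) and the standard library are available. Lean on these libraries where they do the work, as an engineer would, in place of code of your own. Each camera call takes 0.05 s, during which the arm holds its last target. There are 200 camera calls.

## Working session

There is one attempt and no reset: what is moved stays moved. The work goes in short steps, Python scripts to look and compute and a tool call to move; the robot and the scene stay as the last step left them, time stands still between calls to the robot, and variables do not carry over. Pictures are saved under pics/ and viewed, at most 10 in all, crops included, and the job is handed in when it is done.

Besides the shell and the picture viewer there is one more tool, called after "Emit:" as a command line: name --argument value ..., lists and objects as JSON in quotes. arm_command: Moves the arm, as the interface text tells. Its arguments: {"type":"object","properties":{"motion":{"type":"array","items":{"type":"object","properties":{"dx":{"type":"number"},"dy":{"type":"number"},"dz":{"type":"number"},"yaw":{"type":"number"}}}},"hand":{"type":"number"},"force":{"type":"number"}},"required":["motion"]}

```bash
mkdir -p pics
cat > h.py <<'E'
import numpy as np, cv2
from cell import bot
def snap(n,f):
    s=bot.get_state(); c=bot.camera(n)
    cv2.imwrite('pics/'+f,c['img'][:,:,::-1]); 
    if n=='wrist':
        T=np.eye(4);T[:3,:3]=s['eef_rot'];T[:3,3]=s['eef_pos'];W=T@np.array(c['T_tool_cam'])
    else: W=np.array(c['world_from_camera'])
    np.savez('pics/'+f+'.npz',K=c['mtx'],W=W); return c
def ray(f,px,z):
    d=np.load('pics/'+f+'.npz');K,W=d['K'],d['W']
    u,v=px; r=np.linalg.inv(K)@[u,v,1]; r=W[:3,:3]@(r*[1,-1,-1]); o=W[:3,3]
    return o+r*(z-o[2])/r[2]
def proj(f,P):
    d=np.load('pics/'+f+'.npz');K,W=d['K'],d['W']
    p=np.linalg.inv(W)@np.r_[P,1]; q=K@(p[:3]*[1,-1,-1]); return q[:2]/q[2]
E
python3 - <<'E'
from h import *
for n in('top','side','wrist'):
    c=snap(n,n+'0.png'); print(n,[k for k in c],c['mtx'],np.load('pics/'+n+'0.png.npz')['W'].round(2))
s=bot.get_state();print(s)
E
```

```text
top ['img', 'mtx', 'world_from_camera'] [[425.54993511   0.         257.10280419]
 [  0.         425.54993511 191.43047131]
 [  0.           0.           1.        ]] [[ 3.00000e-02  9.90000e-01 -1.20000e-01  2.41340e+02]
 [-1.00000e+00  3.00000e-02 -2.00000e-02 -1.98800e+01]
 [-2.00000e-02  1.20000e-01  9.90000e-01  1.44542e+03]
 [ 0.00000e+00  0.00000e+00  0.00000e+00  1.00000e+00]]
side ['img', 'mtx', 'world_from_camera'] [[431.93381913   0.         252.45408269]
 [  0.         431.93381913 190.02708635]
 [  0.           0.           1.        ]] [[-9.3000e-01 -2.5000e-01  2.6000e-01  7.1353e+02]
 [ 3.6000e-01 -6.2000e-01  6.9000e-01  8.1604e+02]
 [-1.0000e-02  7.4000e-01  6.7000e-01  8.6499e+02]
 [ 0.0000e+00  0.0000e+00  0.0000e+00  1.0000e+00]]
wrist ['img', 'mtx', 'T_tool_cam'] [[306.37669204   0.         253.88328855]
 [  0.         306.37669204 183.33055322]
 [  0.           0.           1.        ]] [[ 3.2000e-01  9.0000e-01  2.8000e-01  2.8859e+02]
 [-9.5000e-01  3.1000e-01  9.0000e-02 -6.1376e+02]
 [-0.0000e+00 -3.0000e-01  9.5000e-01  3.7260e+02]
 [ 0.0000e+00  0.0000e+00  0.0000e+00  1.0000e+00]]
{'time': 0.15, 'joint_pos': array([-7.99272343e+01,  1.64422785e+01,  9.04023277e+01,  3.84207880e-04,
        7.32592263e+01, -8.59491427e+00]), 'qd': array([-0.15219587, -0.12434336, -0.21415308, -0.03586172, -0.07578473,
       -0.10266119]), 'tau': array([ 1.16921241e-03, -4.06599104e+01, -2.93143040e+01, -1.45924105e-04,
        3.89492372e-03,  1.12229191e-06]), 'eef_pos': array([ 215.99079483, -638.9987215 ,  241.27059585]), 'eef_rot': array([[ 9.47391645e-01,  3.20076514e-01, -3.10632140e-04],
       [ 3.20076545e-01, -9.47390003e-01,  1.78540834e-03],
       [ 2.77177495e-04, -1.79090701e-03, -9.99998358e-01]]), 'contact_force': array([-0.48798875, -0.89438859, -0.32411093]), 'ft_torque': array([-0.01211404,  0.03544481,  0.03382771]), 'grasp_force': 0.0, 'width': 85.26725182320884}
```

View pics/top0.png

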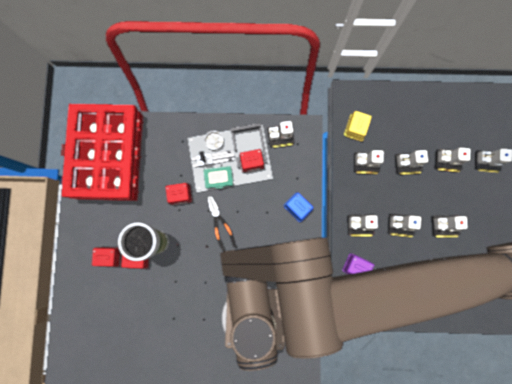

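View pics/side0.png

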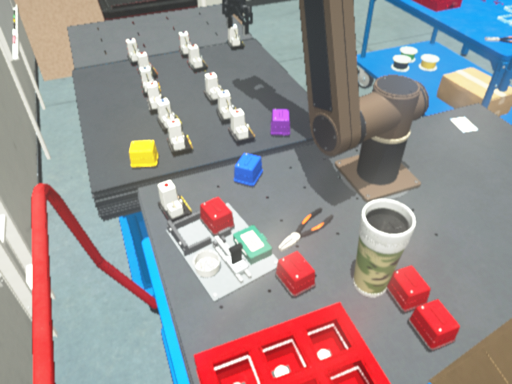

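The bay is at about (232,157) in top. Candidates for the red module:
- top (251,160), between the rails: the one to push
- top (178,193): the spare, beside the base plate
- top (104,257) and (133,262): by the cup
- blue at (299,206), purple at (358,265) and yellow at (358,125): look-alikes

I'll check (251,160) in close crops.

Run:
```python
from h import *
a=cv2.imread('pics/top0.png')[110:210,170:300]; b=cv2.imread('pics/side0.png')[175:305,150:300]
cv2.imwrite('pics/ct.png',cv2.resize(a,None,fx=6,fy=6,interpolation=cv2.INTER_CUBIC))
cv2.imwrite('pics/cs.png',cv2.resize(b,None,fx=4.6,fy=4.6,interpolation=cv2.INTER_CUBIC))
```

```text
(no output)
```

View pics/ct.png

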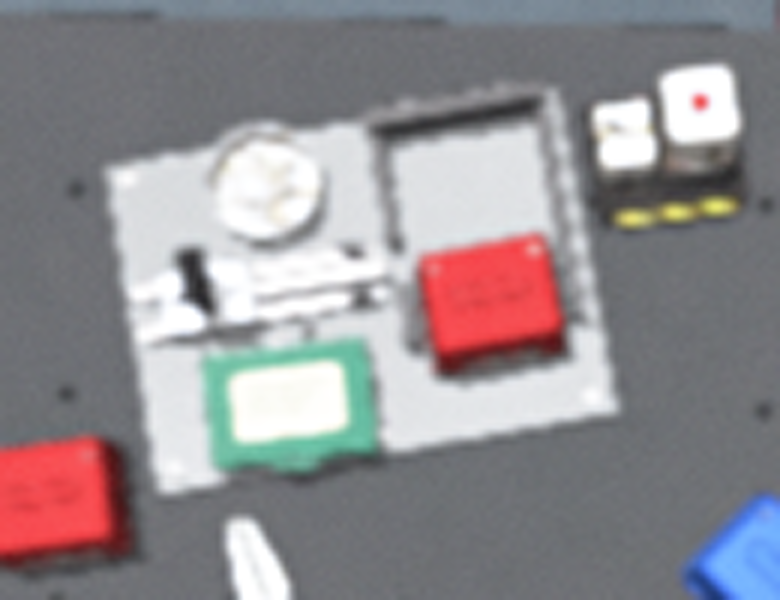

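View pics/cs.png

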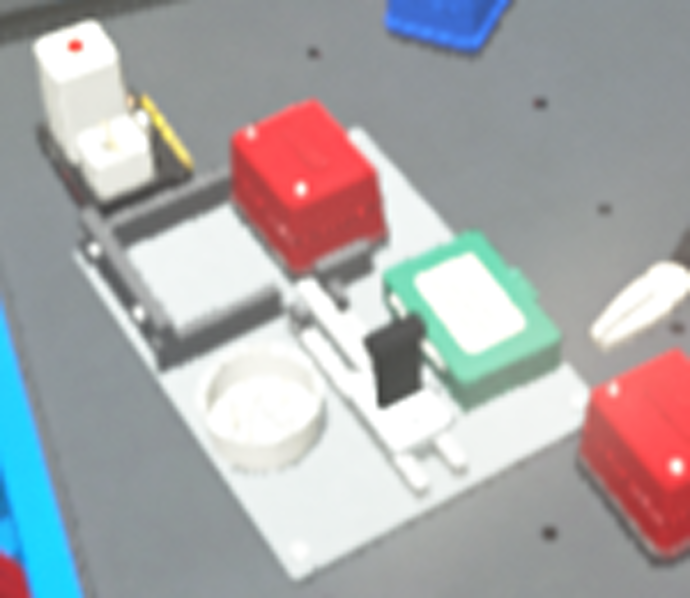

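The crops confirm the module: it stands between the rails of the bay, at crop (490,300). The lever's black handle is at (198,280), the tin at (290,405), the cup at (267,188), the spare at (50,495) and the relay at (665,130). Next I'll compute the bay pose.

Run:
```python
from h import *
from scipy.optimize import least_squares
T=lambda u,v:(170+(u+.5)/6-.5,110+(v+.5)/6-.5)
S=lambda u,v:(150+(u+.5)/4.6-.5,175+(v+.5)/4.6-.5)
obs=[('top0.png',T(105,168),(94,205,8)),('top0.png',T(162,493),(-100,205,8)),('top0.png',T(618,410),(-100,-60,8)),
('side0.png',S(298,578),(94,205,8)),('side0.png',S(78,258),(94,-60,8)),('side0.png',S(360,130),(-100,-60,8))]
def W(p,q):
    c,s=np.cos(p[2]),np.sin(p[2]); return np.array([p[0]+c*q[0]-s*q[1],p[1]+s*q[0]+c*q[1],q[2]])
def res(p): return np.concatenate([proj(f,W(p,q))-u for f,u,q in obs])
r=least_squares(res,[600,-30,0]);p=r.x;print(p,np.degrees(p[2]),r.fun.round(1)); 
for k in('top','side'):
    rr=least_squares(lambda p:np.concatenate([proj(f,W(p,q))-u for f,u,q in obs if f[:3]==k[:3]]),p);print(k,rr.x)
np.save('bay.npy',p)
def inv(P):
    c,s=np.cos(p[2]),np.sin(p[2]);d=P[:2]-p[:2];return np.array([c*d[0]+s*d[1],-s*d[0]+c*d[1]])
# module top face front-left, front-right corners etc z=76
for n,u in (('mod FL',(437,362)),('mod FR',(562,340)),('BL',(420,253)),('BR',(547,235))): print(n,inv(ray('top0.png',T(*u),74)))
for n,u in (('S',(232,150)),('S',(312,100)),('S',(382,172)),('S',(305,205))): print(n,inv(ray('side0.png',S(*u),74)))
print('handle top',inv(ray('top0.png',T(192,262),95)),inv(ray('side0.png',S(395,335),95)))
print('spare',[inv(ray('top0.png',T(*u),68)) for u in((100,438),(118,545))])
print('tin',[inv(ray('top0.png',T(*u),34)) for u in((206,355),(365,340),(380,455),(220,470))])
print('cup',inv(ray('top0.png',T(267,188),41)))
for n,q in (('home',(45,0,42)),('mouth',(-60,0,42)),('lever',(2,165,63)),('lever out',(2,215,80))): print(n,W(p,q))
```

```text
[5.51475425e+02 3.48286513e+01 2.12766431e-01] 12.190618541947991 [-0.1 -0.5 -0.3 -0.1  0.  -0.5  0.6  0.5 -0.4 -0.7  0.3 -0.9]
top [5.50122088e+02 3.42712349e+01 2.11799442e-01]
side [5.52078859e+02 3.53969067e+01 2.10848606e-01]
mod FL [-67.20843638  35.61841048]
mod FR [-67.92804822 -33.54301443]
BL [-5.92483681 33.92213887]
BR [ -9.03074404 -36.27737064]
S [  3.82473428 -23.36068587]
S [-54.63558736 -34.02835433]
S [-57.75457799  39.29518009]
S [-9.15431969 37.45458124]
handle top [  7.46496605 155.49602287] [  7.00615935 159.87603823]
spare [array([-73.2738578 , 224.28344215]), array([-133.05311206,  224.24655967])]
tin [array([-31.92195909, 163.16379524]), array([-40.14357724,  73.81498819]), array([-105.86214148,   77.04038994]), array([-97.59762641, 166.43753522])]
cup [ 54.31434189 112.51807367]
home [595.46069632  44.33106521  42.        ]
mouth [492.82839561  22.15876603  42.        ]
lever [518.58814112 196.53031047  63.        ]
lever out [508.02990341 245.40283462  80.        ]
```

Emit:
arm_command --motion '[{"yaw":0.113},{"dx":0.031,"dy":-0.025},{"dx":0.031,"dy":-0.025},{"dx":0.031,"dy":-0.025},{"dx":0.031,"dy":-0.025},{"dx":0.031,"dy":-0.025},{"dx":0.031,"dy":-0.025},{"dx":0.031,"dy":-0.025}]' --hand 255 --force 60

```text
$.motion[0]: bad value
```

Emit:
arm_command --motion '[{"dx":0.032,"dy":-0.025},{"dx":0.032,"dy":-0.025},{"dx":0.032,"dy":-0.025},{"dx":0.007,"dy":-0.038},{"dx":0.007,"dy":-0.038},{"dx":0.007,"dy":-0.038},{"dx":0.007,"dy":-0.038},{"dx":0.007,"dy":-0.038}]'

```text
$.motion[0]: bad value
```

Emit:
arm_command --motion '[{"dx":0.007,"dy":-0.037},{"dx":0.007,"dy":-0.037},{"dx":0.007,"dy":-0.037},{"dx":0.007,"dy":-0.037},{"dz":0.02},{"dz":0.02},{},{}]'

```text
$.motion[0]: bad value
```

Run:
```python
from h import *
snap('wrist','w1.png'); s=bot.get_state(); print(s['time'],s['eef_pos'],s['eef_rot'],s['width'],s['contact_force'])
```

```text
0.2 [ 215.99930964 -639.08612291  241.44915159] [[ 9.47396553e-01  3.20062034e-01 -2.56366817e-04]
 [ 3.20062047e-01 -9.47395382e-01  1.50896263e-03]
 [ 2.40080909e-04 -1.51163928e-03 -9.99998829e-01]] 85.2724297510395 [-0.18613745  0.60830063 -0.20342606]
```

View pics/w1.png

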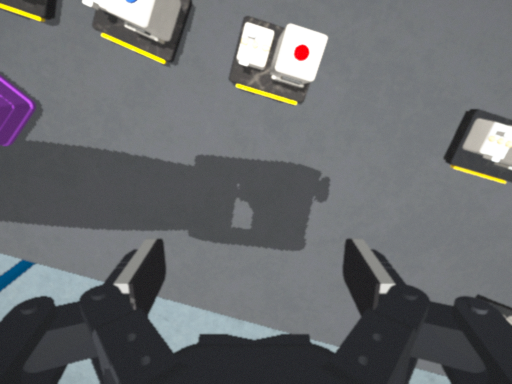

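All keys are needed in each row. That wrist view is only of the start area: open fingers, relays, and the purple module on the left. Nothing has moved.

Emit:
arm_command --motion '[{"dx":0,"dy":0,"dz":0,"yaw":0.113},{"dx":0.031,"dy":-0.025,"dz":0,"yaw":0},{"dx":0.031,"dy":-0.025,"dz":0,"yaw":0},{"dx":0.031,"dy":-0.025,"dz":0,"yaw":0},{"dx":0.031,"dy":-0.025,"dz":0,"yaw":0},{"dx":0.031,"dy":-0.025,"dz":0,"yaw":0},{"dx":0.031,"dy":-0.025,"dz":0,"yaw":0},{"dx":0.031,"dy":-0.025,"dz":0,"yaw":0}]' --hand 255 --force 60

```text
time: 0.87
eef_pos: [392.0, -420.8, 242.2]
eef_rot: [[0.978, 0.211, 0.0], [0.211, -0.978, 0.0], [0.0, -0.0, -1.0]]
contact_force: [1.0, -0.6, 0.5]
width: 0.1
grasp_force: 0.0
```

Emit:
arm_command --motion '[{"dx":0.032,"dy":-0.025,"dz":0,"yaw":0},{"dx":0.032,"dy":-0.025,"dz":0,"yaw":0},{"dx":0.032,"dy":-0.025,"dz":0,"yaw":0},{"dx":0.007,"dy":-0.038,"dz":0,"yaw":0},{"dx":0.007,"dy":-0.038,"dz":0,"yaw":0},{"dx":0.007,"dy":-0.038,"dz":0,"yaw":0},{"dx":0.007,"dy":-0.038,"dz":0,"yaw":0},{"dx":0.007,"dy":-0.038,"dz":0,"yaw":0}]'

```text
time: 1.53
eef_pos: [462.8, -134.0, 242.1]
eef_rot: [[0.978, 0.211, -0.0], [0.211, -0.978, 0.0], [-0.0, -0.0, -1.0]]
contact_force: [0.6, 0.7, -0.3]
width: -0.1
grasp_force: 0.0
```

Emit:
arm_command --motion '[{"dx":0.007,"dy":-0.037,"dz":0,"yaw":0},{"dx":0.007,"dy":-0.037,"dz":0,"yaw":0},{"dx":0.007,"dy":-0.037,"dz":0,"yaw":0},{"dx":0.007,"dy":-0.037,"dz":0,"yaw":0},{"dx":0,"dy":0,"dz":0,"yaw":0},{"dx":0,"dy":0,"dz":0,"yaw":0},{"dx":0,"dy":0,"dz":0,"yaw":0},{"dx":0,"dy":0,"dz":0,"yaw":0}]'

```text
time: 2.2
eef_pos: [459.5, 13.6, 242.3]
eef_rot: [[0.978, 0.21, -0.0], [0.21, -0.978, -0.0], [-0.0, 0.0, -1.0]]
contact_force: [0.5, 0.3, 0.3]
width: -0.2
grasp_force: 0.0
```

Run:
```python
from h import *
snap('wrist','w2.png'); s=bot.get_state(); print(s['time'],s['eef_pos'],s['eef_rot'],s['width'],s['contact_force'])
```

```text
2.25 [459.56164625  13.41322126 242.27821178] [[ 9.77883956e-01  2.09148152e-01 -1.38544760e-04]
 [ 2.09148114e-01 -9.77883942e-01 -2.49185914e-04]
 [-1.87597469e-04  2.14698532e-04 -9.99999959e-01]] -0.23151231263417227 [0.19974888 0.57777922 0.33066394]
```

View pics/w2.png

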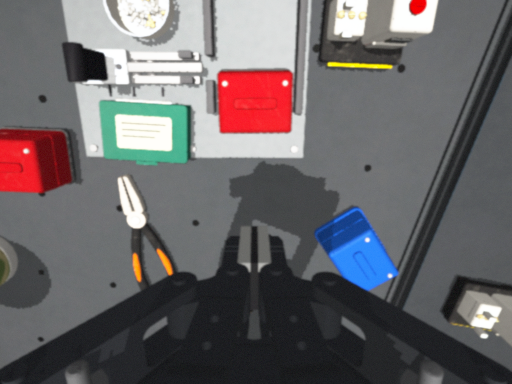

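The wrist view shows:
- module top at (219–292, 70–133)
- plate front corners at (86,158) and (304,158)
- handle bar at about (72,62), with its paddle base at about (105,66)
- spare at (35,160), tin at (145,131)

Next I'll refine the positions.

Run:
```python
from h import *
f='w2.png'
a=ray(f,(86,158),8);b=ray(f,(304,158),8);print('corners',a,b,np.linalg.norm(a-b),'yaw',np.degrees(np.arctan2((a-b)[1],(a-b)[0]))-90)
p=np.load('bay.npy')
def inv(P):
    c,s=np.cos(p[2]),np.sin(p[2]);d=P[:2]-p[:2];return np.array([c*d[0]+s*d[1],-s*d[0]+c*d[1]]).round(1)
for n,u,z in [('cornL',(86,158),8),('cornR',(304,158),8),('railR outer',(310,60),33),('railR front end',(302,115),33),('railL front',(211,114),33),
 ('modBL',(219,70),76),('BR',(292,70),76),('FR',(292,133),76),('FL',(219,133),76),
 ('bar outer near',(65,82),95),('bar inner',(82,80),95),('bar far',(64,43),95),('pad base',(106,66),40),('spare',(70,130),68),('spare',(38,130),76),('tongue tip',(201,68),30),('tin',(102,100),36),('TCP',None,0)]:
    print(n, inv(ray(f,u,z)) if u else inv(bot.get_state()['eef_pos']))
```

```text
corners [410.79042572 213.64897143   8.        ] [466.46665952 -46.40248014   8.        ] 265.9447319979134 yaw 12.084418457175701
cornL [-99.8 204.5]
cornR [-100.2  -61.4]
railR outer [  9.  -58.6]
railR front end [-46.7 -52.8]
railL front [-45.5  46.3]
modBL [-2.7 31.4]
BR [ -2.8 -35.3]
FR [-60.1 -37.3]
FL [-60.   33.4]
bar outer near [-13.1 162.7]
bar inner [-11.5 147.8]
bar far [ 17.8 157.8]
pad base [  3.2 150.3]
spare [-57.9 182. ]
spare [-56.8 208.2]
tongue tip [ 1.7 55.1]
tin [-30.4 161.3]
TCP [-94.4  -1.5]
```

Emit:
arm_command --motion '[{"dx":0,"dy":0,"dz":0.039,"yaw":0},{"dx":0,"dy":0,"dz":0.039,"yaw":0},{"dx":0,"dy":0,"dz":0.039,"yaw":0},{"dx":0,"dy":0,"dz":0.039,"yaw":0},{"dx":0,"dy":0,"dz":0.025,"yaw":0},{"dx":0,"dy":0,"dz":0.015,"yaw":0},{"dx":0,"dy":0,"dz":0,"yaw":0},{"dx":0,"dy":0,"dz":0,"yaw":0}]'

```text
time: 2.92
eef_pos: [459.0, 13.6, 45.7]
eef_rot: [[0.978, 0.209, -0.002], [0.209, -0.978, 0.0], [-0.002, -0.001, -1.0]]
contact_force: [0.7, -0.0, 0.4]
width: -0.1
grasp_force: 0.0
```

Emit:
arm_command --motion '[{"dx":0.006,"dy":0,"dz":0,"yaw":0},{"dx":0.006,"dy":0,"dz":0,"yaw":0},{"dx":0.006,"dy":0,"dz":0,"yaw":0},{"dx":0.006,"dy":0,"dz":0,"yaw":0},{"dx":0.006,"dy":0,"dz":0,"yaw":0},{"dx":0.006,"dy":0,"dz":0,"yaw":0},{"dx":0.006,"dy":0,"dz":0,"yaw":0},{"dx":0.006,"dy":0,"dz":0,"yaw":0}]'

```text
time: 3.58
eef_pos: [506.7, 25.0, 46.3]
eef_rot: [[0.977, 0.211, -0.001], [0.211, -0.977, 0.0], [-0.0, -0.0, -1.0]]
contact_force: [-2.6, -1.1, 2.2]
width: -0.1
grasp_force: 1.5
```

Emit:
arm_command --motion '[{"dx":0.005,"dy":0,"dz":0,"yaw":0},{"dx":0.005,"dy":0,"dz":0,"yaw":0},{"dx":0.005,"dy":0,"dz":0,"yaw":0},{"dx":0.005,"dy":0,"dz":0,"yaw":0},{"dx":0.005,"dy":0,"dz":0,"yaw":0},{"dx":0.005,"dy":0,"dz":0,"yaw":0},{"dx":0.004,"dy":0,"dz":0,"yaw":0},{"dx":0.003,"dy":0,"dz":0,"yaw":0}]'

```text
time: 4.25
eef_pos: [543.0, 32.7, 46.3]
eef_rot: [[0.977, 0.211, 0.0], [0.211, -0.977, 0.0], [0.0, 0.0, -1.0]]
contact_force: [-2.7, -0.3, 1.3]
width: 0.0
grasp_force: 1.5
```

Emit:
arm_command --motion '[{"dx":0.001,"dy":0,"dz":0,"yaw":0},{"dx":0.001,"dy":0,"dz":0,"yaw":0},{"dx":0.001,"dy":0,"dz":0,"yaw":0},{"dx":0.001,"dy":0,"dz":0,"yaw":0},{"dx":0.001,"dy":0,"dz":0,"yaw":0},{"dx":0.001,"dy":0,"dz":0,"yaw":0},{"dx":0.001,"dy":0,"dz":0,"yaw":0},{"dx":0.001,"dy":0,"dz":0,"yaw":0}]'

```text
time: 4.92
eef_pos: [550.4, 34.3, 46.3]
eef_rot: [[0.977, 0.211, 0.0], [0.211, -0.977, 0.0], [0.0, -0.0, -1.0]]
contact_force: [-1.9, -1.0, 0.4]
width: 0.0
grasp_force: 1.1
```

Emit:
arm_command --motion '[{"dx":0.001,"dy":0,"dz":0,"yaw":0},{"dx":0.001,"dy":0,"dz":0,"yaw":0},{"dx":0.001,"dy":0,"dz":0,"yaw":0},{"dx":0.001,"dy":0,"dz":0,"yaw":0},{"dx":0.0005,"dy":0,"dz":0,"yaw":0},{"dx":0,"dy":0,"dz":0,"yaw":0},{"dx":0,"dy":0,"dz":0,"yaw":0},{"dx":0,"dy":0,"dz":0,"yaw":0}]'

```text
time: 5.58
eef_pos: [551.4, 34.9, 46.2]
eef_rot: [[0.977, 0.212, -0.01], [0.212, -0.977, -0.001], [-0.01, -0.001, -1.0]]
contact_force: [-12.8, -3.1, 9.8]
width: -0.0
grasp_force: 6.5
```

Emit:
arm_command --motion '[{"dx":-0.004,"dy":0,"dz":0,"yaw":0},{"dx":-0.01,"dy":0,"dz":0,"yaw":0},{"dx":-0.02,"dy":0,"dz":0,"yaw":0},{"dx":-0.02,"dy":0,"dz":0,"yaw":0},{"dx":-0.02,"dy":0,"dz":-0.03,"yaw":0},{"dx":-0.01,"dy":0,"dz":-0.04,"yaw":0},{"dx":0,"dy":0,"dz":-0.04,"yaw":0},{"dx":0,"dy":0,"dz":-0.04,"yaw":0}]'

```text
time: 6.25
eef_pos: [471.7, 17.6, 197.6]
eef_rot: [[0.978, 0.211, 0.001], [0.211, -0.978, 0.0], [0.001, 0.0, -1.0]]
contact_force: [1.8, -0.2, 0.6]
width: 0.3
grasp_force: 0.0
```

Emit:
arm_command --motion '[{"dx":0,"dy":-0.04,"dz":-0.03,"yaw":0},{"dx":0,"dy":-0.04,"dz":0,"yaw":0},{"dx":0,"dy":-0.04,"dz":0,"yaw":0},{"dx":0,"dy":0,"dz":0,"yaw":0},{"dx":0,"dy":0,"dz":0,"yaw":0},{"dx":0,"dy":0,"dz":0,"yaw":0},{"dx":0,"dy":0,"dz":0,"yaw":0},{"dx":0,"dy":0,"dz":0,"yaw":0}]'

```text
time: 6.92
eef_pos: [449.0, 127.3, 221.1]
eef_rot: [[0.978, 0.209, 0.0], [0.209, -0.978, -0.0], [0.0, 0.0, -1.0]]
contact_force: [-0.3, 0.2, 0.5]
width: -0.2
grasp_force: 0.0
```

Run:
```python
from h import *
snap('wrist','w3.png'); s=bot.get_state(); print(s['time'],s['eef_pos'],s['contact_force'])
```

```text
6.9667 [449.003151   127.25192527 221.10569499] [ 0.18118269 -0.47247874  0.42237839]
```

View pics/w3.png

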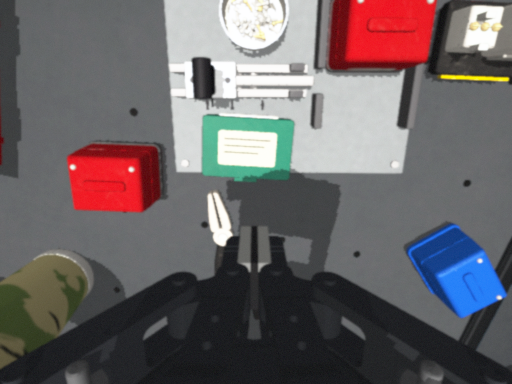

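The module is home, with its front edge at row about 70 behind the tongue line. The handle bar is at (194–213, 57–101), the spare's right edge at about column 160, and the cup at (254,22).

Run:
```python
from h import *
f='w3.png';p=np.load('bay.npy')
def inv(P):
    c,s=np.cos(p[2]),np.sin(p[2]);d=P[:2]-p[:2];return np.array([c*d[0]+s*d[1],-s*d[0]+c*d[1]]).round(1)
for n,u,z in [('cornL',(177,173),8),('cornR',(403,173),8),('bar outer near',(194,100),95),('bar inner',(214,100),95),('bar outer far',(193,58),95),('mod top FL',(332,48),74),('mod top FR',(432,45),74),('modlow',(370,69),40),('cup',(254,22),41),('cupnear',(254,52),41),('spare top R',(150,145),76),('spare top far',(90,145),76),('tongue',(313,80),30)]: print(n,inv(ray(f,u,z)))
print(inv(bot.get_state()['eef_pos']))
```

```text
cornL [-99.3 202.8]
cornR [-99.9 -60.9]
bar outer near [-13.7 161.5]
bar inner [-13.8 145.2]
bar outer far [ 17.9 160.3]
mod top FL [27.2 47.4]
mod top FR [ 29.3 -35.9]
modlow [12.4  1.7]
cup [ 53.  112.6]
cupnear [ 27.6 112.7]
spare top R [-53.9 207.6]
spare top far [-53.8 262.2]
tongue [ 2.8 53.8]
[-80.6 112. ]
```

Emit:
arm_command --motion '[{"dx":0.0276,"dy":-0.0283,"dz":0,"yaw":0},{"dx":0.0276,"dy":-0.0283,"dz":0,"yaw":0},{"dx":0.0276,"dy":-0.0283,"dz":0,"yaw":0},{"dx":0,"dy":0,"dz":0.033,"yaw":0},{"dx":0,"dy":0,"dz":0.04,"yaw":0},{"dx":0,"dy":0,"dz":0.04,"yaw":0},{"dx":0,"dy":0,"dz":0.03,"yaw":0},{"dx":0,"dy":0,"dz":0.01,"yaw":0}]'

```text
time: 7.63
eef_pos: [508.2, 226.9, 62.3]
eef_rot: [[0.978, 0.21, -0.01], [0.21, -0.978, -0.003], [-0.01, 0.0, -1.0]]
contact_force: [-1.6, -0.5, -0.7]
width: -0.1
grasp_force: 0.0
```

Emit:
arm_command --motion '[{"dx":0,"dy":0,"dz":0,"yaw":0},{"dx":0,"dy":0.003,"dz":0,"yaw":0},{"dx":0,"dy":0.003,"dz":0,"yaw":0},{"dx":0,"dy":0.003,"dz":0,"yaw":0},{"dx":0,"dy":0.003,"dz":0,"yaw":0},{"dx":0,"dy":0.003,"dz":0,"yaw":0},{"dx":0,"dy":0,"dz":0,"yaw":0},{"dx":0,"dy":0,"dz":0,"yaw":0}]'

```text
time: 8.3
eef_pos: [515.1, 214.0, 68.9]
eef_rot: [[0.978, 0.211, 0.001], [0.211, -0.978, 0.0], [0.001, -0.0, -1.0]]
contact_force: [0.4, -0.4, -0.2]
width: 0.1
grasp_force: 0.0
```

Emit:
arm_command --motion '[{"dx":0,"dy":0.003,"dz":0,"yaw":0},{"dx":0,"dy":0.003,"dz":0,"yaw":0},{"dx":0,"dy":0.003,"dz":0,"yaw":0},{"dx":0,"dy":0.003,"dz":0,"yaw":0},{"dx":0,"dy":0.003,"dz":0,"yaw":0},{"dx":0,"dy":0.003,"dz":0,"yaw":0},{"dx":0,"dy":0.003,"dz":0,"yaw":0},{"dx":0,"dy":0.003,"dz":0,"yaw":0}]'

```text
time: 8.97
eef_pos: [519.8, 190.4, 68.3]
eef_rot: [[0.977, 0.211, -0.0], [0.211, -0.977, -0.0], [-0.0, 0.0, -1.0]]
contact_force: [-0.3, 2.2, 0.3]
width: 0.1
grasp_force: 1.2
```

Emit:
arm_command --motion '[{"dx":0,"dy":0.003,"dz":0,"yaw":0},{"dx":0,"dy":0.003,"dz":0,"yaw":0},{"dx":0,"dy":0.003,"dz":0,"yaw":0},{"dx":0,"dy":0.003,"dz":0,"yaw":0},{"dx":0,"dy":0.003,"dz":0,"yaw":0},{"dx":0,"dy":0.003,"dz":0,"yaw":0},{"dx":0,"dy":0.003,"dz":0,"yaw":0},{"dx":0,"dy":0.003,"dz":0,"yaw":0}]'

```text
time: 9.63
eef_pos: [525.0, 167.5, 68.3]
eef_rot: [[0.978, 0.211, -0.0], [0.211, -0.978, 0.001], [0.0, -0.001, -1.0]]
contact_force: [-0.1, 3.3, 0.3]
width: 0.0
grasp_force: 1.7
```

Emit:
arm_command --motion '[{"dx":0,"dy":0.002,"dz":0,"yaw":0},{"dx":0,"dy":0.002,"dz":0,"yaw":0},{"dx":0,"dy":0.002,"dz":0,"yaw":0},{"dx":0,"dy":0.002,"dz":0,"yaw":0},{"dx":0,"dy":0.002,"dz":0,"yaw":0},{"dx":0,"dy":0.002,"dz":0,"yaw":0},{"dx":0,"dy":0,"dz":0,"yaw":0},{"dx":0,"dy":0,"dz":0,"yaw":0}]'

```text
time: 10.3
eef_pos: [527.2, 157.0, 68.3]
eef_rot: [[0.978, 0.21, -0.0], [0.21, -0.978, 0.003], [0.0, -0.003, -1.0]]
contact_force: [-1.0, 7.3, 0.6]
width: -0.1
grasp_force: 3.8
```

Emit:
arm_command --motion '[{"dx":0,"dy":0.0015,"dz":0,"yaw":0},{"dx":0,"dy":0.0015,"dz":0,"yaw":0},{"dx":0,"dy":0.0015,"dz":0,"yaw":0},{"dx":0,"dy":0.0015,"dz":0,"yaw":0},{"dx":0,"dy":0,"dz":0,"yaw":0},{"dx":0,"dy":0,"dz":0,"yaw":0},{"dx":0,"dy":0,"dz":0,"yaw":0},{"dx":0,"dy":0,"dz":0,"yaw":0}]'

```text
time: 10.97
eef_pos: [527.3, 156.5, 68.5]
eef_rot: [[0.978, 0.208, -0.002], [0.208, -0.978, 0.014], [0.001, -0.014, -1.0]]
contact_force: [-3.3, 25.8, 1.5]
width: 0.1
grasp_force: 13.2
```

Emit:
arm_command --motion '[{"dx":0,"dy":0.001,"dz":0,"yaw":0},{"dx":0,"dy":0.001,"dz":0,"yaw":0},{"dx":0,"dy":0.001,"dz":0,"yaw":0},{"dx":0,"dy":0.001,"dz":0,"yaw":0},{"dx":0,"dy":0,"dz":0,"yaw":0},{"dx":0,"dy":0,"dz":0,"yaw":0},{"dx":0,"dy":0,"dz":0,"yaw":0},{"dx":0,"dy":0,"dz":0,"yaw":0}]'

```text
time: 11.63
eef_pos: [527.3, 156.2, 68.6]
eef_rot: [[0.979, 0.206, -0.003], [0.206, -0.978, 0.021], [0.001, -0.021, -1.0]]
contact_force: [-4.5, 38.5, 1.6]
width: -0.1
grasp_force: 19.6
```

Hard stop at 38 N. I'll back off, rise and look.

Emit:
arm_command --motion '[{"dx":0,"dy":-0.01,"dz":0,"yaw":0},{"dx":0,"dy":-0.015,"dz":0,"yaw":0},{"dx":0,"dy":-0.02,"dz":0,"yaw":0},{"dx":0,"dy":-0.02,"dz":0,"yaw":0},{"dx":0,"dy":0,"dz":-0.03,"yaw":0},{"dx":0,"dy":0,"dz":-0.04,"yaw":0},{"dx":0,"dy":0,"dz":-0.04,"yaw":0},{"dx":0,"dy":0,"dz":-0.04,"yaw":0}]'

```text
time: 12.3
eef_pos: [515.5, 208.8, 219.6]
eef_rot: [[0.977, 0.212, -0.001], [0.212, -0.977, -0.001], [-0.001, 0.001, -1.0]]
contact_force: [1.2, -0.3, 0.2]
width: -0.2
grasp_force: 0.0
```

Emit:
arm_command --motion '[{"dx":-0.04,"dy":0.03,"dz":0,"yaw":0},{"dx":-0.04,"dy":0.03,"dz":0,"yaw":0},{"dx":0,"dy":0.025,"dz":0,"yaw":0},{"dx":0,"dy":0,"dz":0,"yaw":0},{"dx":0,"dy":0,"dz":0,"yaw":0},{"dx":0,"dy":0,"dz":0,"yaw":0},{"dx":0,"dy":0,"dz":0,"yaw":0},{"dx":0,"dy":0,"dz":0,"yaw":0}]'

```text
time: 12.97
eef_pos: [466.9, 122.5, 218.3]
eef_rot: [[0.977, 0.212, -0.0], [0.212, -0.977, -0.0], [-0.0, -0.0, -1.0]]
contact_force: [-0.5, -0.4, -0.1]
width: 0.1
grasp_force: 0.0
```

Run:
```python
from h import *
snap('wrist','w4.png'); s=bot.get_state(); print(s['time'],s['eef_pos'],s['contact_force'])
```

```text
13.0167 [466.83846294 122.49087211 218.26372905] [-0.07968076  0.17206885  0.79352119]
```

View pics/w4.png

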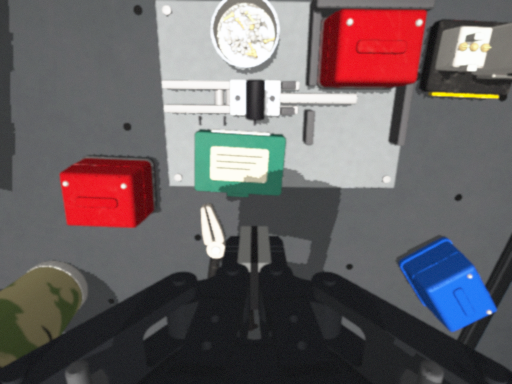

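The tongue, with its tip at (356,99), now lies across the front of the module, and the handle bar is at (246–265, 80–120). The cup, tin, spare and relay are in place. A numeric check comes first.

Run:
```python
from h import *
f='w4.png';p=np.load('bay.npy')
def inv(P):
    c,s=np.cos(p[2]),np.sin(p[2]);d=P[:2]-p[:2];return np.array([c*d[0]+s*d[1],-s*d[0]+c*d[1]]).round(1)
for n,u,z in [('bar outer',(246,100),92),('bar inner',(265,100),92),('tip',(356,99),30),('modlow',(370,87),40),('cup',(245,33),41)]: print(n,inv(ray(f,u,z)))
```

```text
bar outer [  2.6 111. ]
bar inner [ 2.6 95.6]
tip [1.2 1.8]
modlow [12.8 -7.4]
cup [ 59.8 112.8]
```

```bash
python3 -c "
from cell import bot
print(bot.close_job())"
```

```text
the job is handed in; nothing more can be done
None
```

The job is handed in, with no verdict returned: by my measurements the module is home against the back stop, the lever is at its second stop with the tongue across the module's front, the bystanders look undisturbed, and the arm is clear.

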